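Clamp a bottle in the hold-down press with its coaxial coarse and fine knobs

ROBOT

A 7-joint arm with a two-finger parallel gripper is mounted at the origin on a cart in front of the work surface, level with it; the furniture and walls round the work are solid. World frame = base frame: x ahead of the robot, y to its left, z up, the work surface at z = 0. Lengths are in m, angles in rad, forces in N, time in s.
With the tool pointing down it reaches from about 0.35 to 0.9 m from the base axis. Payload 19.9 kg.
Tool frame: the origin (TCP) lies between the finger pads; the fingertips stand 19 mm ahead of it and the grasp point (between the pads) is the TCP; z points along the fingers, y is the line along which they close (so a half turn about z gives the same grasp; the last joint's range is limited). The gripper opens to 94 mm and grips with 3 to 60 N. Pads are 16 mm wide; open, the fingers measure 119 mm over their backs; the gripper's body (75 mm by 177 mm) begins 78 mm behind the grasp point.
Start: joints at [1.065, 0.417, -0.01, 1.614, 0.005, 1.111, -0.053], TCP at [0.28, -0.559, 0.224] pointing down, gripper open.
Joint ranges: [-2.81, 2.81], [-0.39, 2.02], [-1.27, 1.25], [0.06, 2.57], [-1.19, 4.33], [0.19, 2], [-2.82, 2.82]. Speed limits (rad/s): [1.89, 1.89, 2.39, 2.39, 3.01, 3.01, 3.01].

INTERFACE

Orientations are given as a 3x3 rotation matrix whose columns are the frame's x, y, z axes.
In Python, from rig import robot gives the robot as it stands. Calls block until the motion is done:
- robot.move_ptp(position, orientation): joint-space move of the TCP to a pose.
- robot.move_linear(position, velocity=0.15, frame=None, threshold=None): straight line of the TCP; frame=None keeps the orientation; velocity is the mean speed in m/s. With threshold (N) it stops when the force on the tool has changed by that much, and returns True; else False.
- robot.goto_joints(angles): joint-space move.
- robot.gripper_to(opening): finger opening in m; the grip force is fixed at half the most; returns when the fingers have stopped.
- robot.pause(seconds).
- robot.ik(position, orientation): joint angles nearest the present ones, or None.
- robot.get_state(): the state.
- robot.grab_frame(name): name is "side" or "top"; returns the picture (400x640x3 uint8, red, green, blue); there is no depth.
- robot.camera_info(name): a dict with "fx", "fy", "cx", "cy" (pixels), "rvec" (rotation vector, rad) and "tvec" (3), from world to camera coordinates, as OpenCV has them. Camera axes: x right, y down, z forward; pixel columns grow to the right and rows downward; lengths in m; the calibration is good to about 2 mm. A picture is of the moment at which its call begins. camera_info takes no time and is no camera call.
A pose or a line that the arm cannot do raises robot.PlanningError and nothing moves.
- robot.sign_off(): hands the job in; it is judged then, once.
The state is a dict: "time": time; "qpos": joint angles; "joint_vel": joint speeds; "effort": joint torques, N m; "ee_pos": TCP position; "tool_rot": TCP orientation; "force": force on the tool from outside, world axes, zero at the start; "moment": the same for the moment, N m; "opening": finger opening in m; "grasp_force": force on a finger pad.
Only numpy, scipy, OpenCV 4.12 (cv2) and the standard library are available. Lean on these libraries where they do the work, as an engineer would, in place of code of your own. Each camera call takes 0.05 s, during which the arm holds its last target. There are 200 camera calls.

TASK

Clamp the amber bottle that stands in the bench press. First turn the wide outer ring (coarse) clockwise until its pointer line stands at the index line on the press head, leaving the small inner knob (fine) as it is; then turn only the inner knob clockwise, leaving the ring at its line, until the press pad bears on the bottle's cap with about 11 N (feel for it; 6 to 17 N will do, over 25 N would break it), and let go. Leave the bottle upright in its nest and do not disturb the wrench, the marker and the beaker lying about.

Things in the scene. Friction and masses are not known exactly. Their poses are not given: they have to be found in the camera images.
- stand: the bench press, fixed to the bench: C-shaped frame with a grey base plate 140 x 120 x 14 mm, an aluminium column at its rear (+x of its frame) and a grey head 136 x 74 mm whose flat top is 160 mm above the bench; nothing of the frame is higher. Origin on the bench directly under the vertical axis of the knobs, z up, its front is -x. The white index line on the head's top lies at -x of the axis.
- nest (a point): centre of the shallow round nest (lip 8 mm high) on the base plate in which the bottle stands, on the axis, 14 mm above the bench
- coarse_ring (a joint): angle of the wide outer ring: 0 when its black pointer line stands at the white index line on the head, negative before it, growing clockwise seen from above; starts between -1.1 and -0.4. Turning clockwise lowers the press plunger and the inner knob with it by 8 mm per rad. Constant drag about 0.32 N m; it stays where it is left.
- coarse_center (a point): centre of the outer ring, on the axis, half-way up. The ring is a ribbed aluminium disc 50 mm in diameter and 24 mm high, from 168 to 192 mm above the bench (8 mm clear of the head's top, on a 40 mm collar). The inner knob stands above it and reaches up to 230 mm.
- fine_knob (a joint): angle of the small inner knob, growing clockwise seen from above; starts between 0 and 0.15, limit at 3.2. Turning clockwise lowers the plunger by 6 mm per rad. Constant drag about 0.16 N m while the pad is clear of the cap; then each newton of pad force adds 0.006 N m to the torque needed (11 N: about 0.066 N m more than free running; when the turning pauses part of the drag relaxes, the added part stays). It stays where it is left.
- fine_center (a point): centre of the inner knob, on the axis, half-way up. Black ribbed cylinder 22 mm in diameter, 26 mm high, with a white line on top, on a thin shaft. With the ring at its line it stands from 195 to 221 mm above the bench, 3 mm clear of the ring; up to 8.8 mm higher before. It does not turn with the ring.
- plunger: plunger on the axis under the head, origin at its lower shoulder, with a screw-in tip and sprung rubber pad (19 mm wide) below. How far the tip is screwed out differs each time and is not measured: with the ring at its line the pad meets the cap with the inner knob between 0.8 and 2.0 rad. From touching, the pad force grows about 65 N per rad of inner knob (11 N: 0.17 rad more); over 25 N is overload.
- bottle: amber bottle with white screw cap, 48 mm in diameter, 86 mm high, about 120 g, standing loose in the nest; origin at the centre of its underside, z up
- open_wrench: bystander: open-ended wrench 149 mm long, lying left of the press
- marker: bystander: marker pen 135 mm long, lying right of the press
- beaker: bystander: small glass beaker, 45 mm in diameter, 58 mm high, standing right of the press

How it is judged:
On the way, in this order (a step that is already met when the one before it is completed fails the run):
1. the outer ring stands at its index line, the inner knob still near its start (reads -0.15 to 0.3) and the pad still clear of the bottle (value of joint coarse_ring between -0.12 and 0.12 rad and value of joint fine_knob between -0.15 and 0.3 rad and contact force between plunger and bottle below 0.5 N), for 0.2 s.
2. the pad bears on the cap with 6 to 17 N, the ring still at its line (value of joint coarse_ring between -0.12 and 0.12 rad and contact force between plunger and bottle between 6 and 17 N), for 0.3 s.
At the end, for the whole second after the job is handed in: the ring's pointer is within 0.12 rad of the index line, the pad presses on the cap with 6 to 17 N and keeps doing so with the knob let go and at rest, and the bottle stands upright (within 0.08 rad) in its nest (within 6 mm) (all of step 2 and horizontal distance between bottle and nest below 0.006 m and angle between bottle's own z axis and vertical below 0.08 rad and velocity of joint fine_knob between -0.05 and 0.05 rad/s and linear speed of bottle below 0.02 m/s); the robot touches nothing.
It fails at once if the pad pressed on the bottle with more than 25 N (contact force between plunger and bottle above 25 N).
It fails at once if the inner knob was turned (past a reading of 0.45) while the ring was not at its line, or the ring was moved off its line (more than 0.15 rad) after the knob had been turned (value of joint fine_knob above 0.45 rad and not (value of joint coarse_ring between -0.15 and 0.15 rad)).
It fails at once if a bystander was moved by more than 20 mm (distance of any of open_wrench, marker, beaker from where it was at the start of the episode above 0.02 m).
It also fails if it takes over 72 s, if anything falls off the work surface, if the arm or the gripper's body presses on something with over 40 N, if the wrist force passes 120 N, or if a joint passes its speed limit or range.

## Working session

There is one attempt and no reset: what is moved stays moved. The work goes in short steps, each a Python script; the robot and the scene stay as the last script left them, time stands still between calls to the robot, and variables do not carry over. Pictures are saved under pics/ and viewed, at most 10 in all, crops included, and the job is handed in when it is done.

```bash
mkdir -p pics; ls
python3 - <<'E'
from rig import robot
import cv2
for n in("top","side"):
    cv2.imwrite(f"pics/{n}0.png",robot.grab_frame(n)[:,:,::-1]); print(n,robot.camera_info(n))
print(robot.get_state())
E
```

```text
pics
top {'fx': 446.59635540009526, 'fy': 446.59635540009526, 'cx': 314.33335805392113, 'cy': 200.48041053040515, 'rvec': array([ 2.16477377, -2.18886492,  0.15107143]), 'tvec': array([-0.04935663,  0.53723917,  0.94974168])}
side {'fx': 396.6364818689609, 'fy': 396.6364818689609, 'cx': 317.4379671033567, 'cy': 197.77273881636768, 'rvec': array([ 0.73543999, -2.57548233,  1.17265381]), 'tvec': array([0.41974992, 0.32766374, 0.71431251])}
{'time': 0.1, 'qpos': array([ 1.06446834,  0.4178853 , -0.01029883,  1.61409671,  0.00467989,
        1.11067415, -0.05303589]), 'joint_vel': array([-0.00146416, -0.00288176, -0.00099106,  0.00012408,  0.0005436 ,
       -0.00174313,  0.00220134]), 'effort': array([ 9.13709191e-04, -8.52582622e+01,  6.40206579e-01, -4.26697755e+01,
       -4.88444825e-02,  1.63647893e-02,  6.69099950e-05]), 'ee_pos': array([ 0.28002736, -0.55841842,  0.22391318]), 'tool_rot': array([[ 8.93916921e-01,  4.48232376e-01, -5.24540352e-04],
       [ 4.48232678e-01, -8.93916473e-01,  8.97519986e-04],
       [-6.65977465e-05, -1.03742443e-03, -9.99999460e-01]]), 'force': array([-0.36903702,  0.41464932,  0.02326283]), 'moment': array([ 0.00240388, -0.01632894, -0.03842738]), 'grasp_force': 0.0, 'opening': 0.09379995761951364}
```

View pics/top0.png

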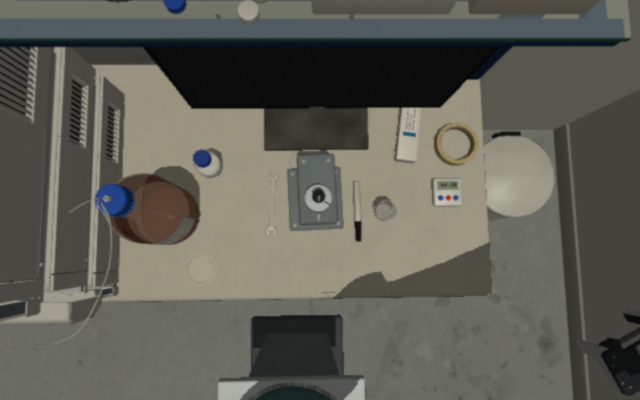

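View pics/side0.png

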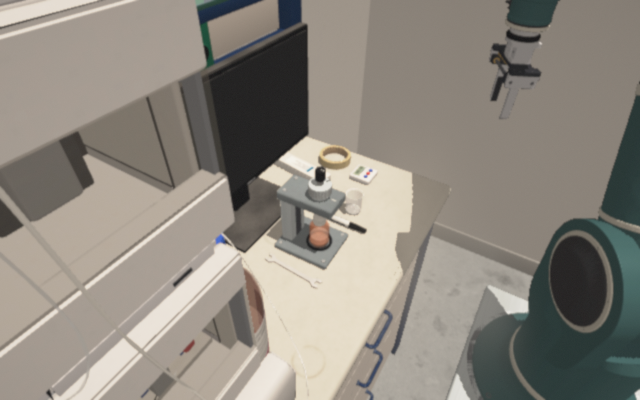

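The top view shows the press at about (316,195), with the ring near (319,197). The wrench is at the left (272,205), and the marker (358,210) and beaker (384,208) are at the right. Next I'll enlarge this area.

Run:
```python
import cv2,numpy as np
a=cv2.imread("pics/top0.png")[140:240,270:400]; b=cv2.imread("pics/side0.png")[155:275,260:380]
cv2.imwrite("pics/c0.png",cv2.resize(a,None,fx=6,fy=6,interpolation=cv2.INTER_CUBIC))
cv2.imwrite("pics/c1.png",cv2.resize(b,None,fx=5,fy=5,interpolation=cv2.INTER_CUBIC))
```

```text
(no output)
```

View pics/c0.png

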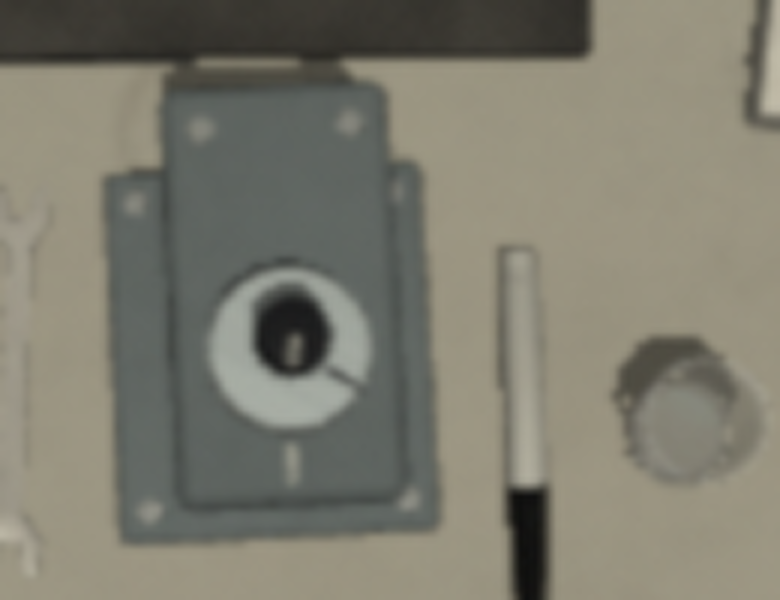

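View pics/c1.png

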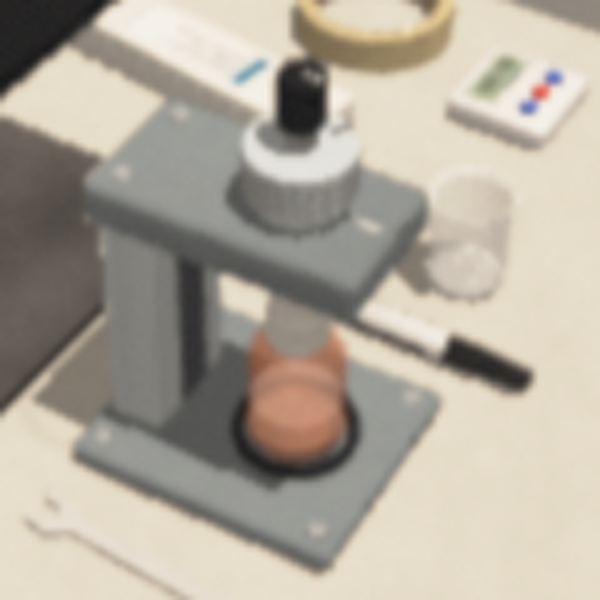

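The ring's top centre is at crop pixel (291,348), its pointer runs from (330,367) to (362,388), and the index line is at (292,445–485). The press is clear of its neighbours. Next I'll convert these to world positions.

```bash
cat > h.py <<'E'
from rig import robot
import cv2,numpy as np
def unproj(n,uv,z):
    c=robot.camera_info(n);R=cv2.Rodrigues(c["rvec"])[0];o=-R.T@c["tvec"]
    d=R.T@np.array([(uv[0]-c["cx"])/c["fx"],(uv[1]-c["cy"])/c["fy"],1]); return o+d*(z-o[2])/d[2]
def tp(x,y,z): return unproj("top",((x-2.5)/6+270,(y-2.5)/6+140),z)
def sp(x,y,z): return unproj("side",((x-2)/5+260,(y-2)/5+155),z)
def Rd(a):  # tool down, tool y (closing line) at world angle a
    y=np.array([np.cos(a),np.sin(a),0]);z=np.array([0,0,-1.]);return np.column_stack([np.cross(y,z),y,z])
E
python3 - <<'E'
from h import *
np.set_printoptions(precision=4,suppress=True)
c=tp(291,348,.192);print("ring c",c,"side",sp(301,152,.192))
print("knob",tp(293,325,.228), sp(304,74,.228))
i1,i2=tp(292,445,.16),tp(292,485,.16);print("index",i1,i2)
p1,p2=tp(330,367,.192),tp(362,388,.192);print(p1,p2)
ang=lambda a,b:np.arctan2(*(b-a)[1::-1])
print("yaw front", ang(c,i2),ang(i1,i2),"ptr",ang(c,p2),ang(p1,p2))
for q in[(165,85),(385,85),(408,495),(180,508)]:print("head",tp(*q,.16))
print("side idx",sp(369,226,.16),"monitor base",tp(590,50,0),"screen bottom?",unproj("top",(316,107),.15))
cc=c[:2]
for a in np.arange(-180,180,30):
    q=robot.ik([*cc,.185],Rd(np.radians(a)));print(a,None if q is None else np.array(q))
E
```

```text
ring c [ 0.5239 -0.0577  0.192 ] side [ 0.5194 -0.0488  0.192 ]
knob [ 0.5264 -0.0571  0.228 ] [ 0.5218 -0.0542  0.228 ]
index [ 0.4968 -0.0588  0.16  ] [ 0.4841 -0.0586  0.16  ]
[ 0.518  -0.0696  0.192 ] [ 0.5114 -0.0792  0.192 ]
yaw front -3.1189678267209637 3.128061342611724 ptr -2.096972589109745 -2.165196751213326
head [ 0.613  -0.0196  0.16  ]
head [ 0.6125 -0.0903  0.16  ]
head [ 0.4806 -0.0952  0.16  ]
head [ 0.4773 -0.0232  0.16  ]
side idx [ 0.4896 -0.0557  0.16  ] monitor base [ 0.6606 -0.1811  0.    ] screen bottom? [ 0.7088 -0.0576  0.15  ]
-180 [-0.7895  0.4893  1.0878  1.922  -0.5046  1.0372 -2.6225]
-150 [ 0.1667  0.2912 -0.1365  1.8935  0.0477  0.9599 -2.6095]
-120 [ 0.2361  0.2958 -0.2189  1.8912  0.0772  0.9627 -2.1121]
-90 [ 0.3047  0.3021 -0.3007  1.8889  0.1073  0.9661 -1.6151]
-60 [ 0.3846  0.3119 -0.3968  1.8863  0.1441  0.9712 -1.1237]
-30 [ 0.4469  0.3215 -0.4723  1.8843  0.1745  0.9761 -0.6265]
0 [ 0.5087  0.3332 -0.5484  1.8823  0.2065  0.982  -0.1307]
30 [ 0.5697  0.3472 -0.6246  1.8805  0.2404  0.9891  0.3637]
60 [ 0.5763  0.3488 -0.633   1.8803  0.2443  0.99    0.8839]
90 [ 0.6343  0.3651 -0.707   1.8786  0.2795  0.9984  1.3773]
120 [ 0.8986  0.4996 -1.0818  1.8716  0.5013  1.0758  1.7125]
150 [ 0.8986  0.4996 -1.0818  1.8716  0.5013  1.0758  2.2361]
```

```bash
cat >> h.py <<'E'
np.set_printoptions(precision=3,suppress=True)
C=np.array([.5243,-.0572])
def show(t=""):
    s=robot.get_state();print(t,"t%.2f"%s["time"],"p",s["ee_pos"],"F",s["force"],"M",s["moment"],"j7 %.3f"%s["qpos"][6],"e7 %.3f"%s["effort"][6],"op %.4f g %.1f"%(s["opening"],s["grasp_force"]));return s
def turn(d):
    q=np.array(robot.get_state()["qpos"]);q[6]+=d;robot.goto_joints(q)
E
python3 - <<'E'
from h import *
show()
robot.move_ptp([*C,.30],Rd(.52));show("above")
robot.move_linear([*C,.186],velocity=.1);s=show("down")
if abs(s["force"]).max()<8:
    robot.gripper_to(.045);show("grip")
    turn(-.1);show("t")
    turn(-.1);show("t")
E
```

```text
t0.10 p [ 0.28  -0.558  0.224] F [-0.369  0.415  0.023] M [ 0.002 -0.016 -0.038] j7 -0.053 e7 0.000 op 0.0938 g 0.0
above t2.12 p [ 0.524 -0.058  0.3  ] F [ 0.335 -0.056  0.173] M [ 0.033 -0.12   0.001] j7 0.443 e7 0.009 op 0.0940 g 0.0
down t3.42 p [ 0.525 -0.057  0.187] F [-0.568 -0.344  0.497] M [-0.042 -0.047 -0.035] j7 0.365 e7 -0.008 op 0.0939 g 0.0
grip t4.17 p [ 0.524 -0.057  0.186] F [-3.052 -1.473  1.323] M [-0.214  0.659 -0.084] j7 0.365 e7 0.097 op 0.0487 g 30.0
t t4.42 p [ 0.524 -0.057  0.186] F [-2.703 -1.273  1.676] M [-0.183  0.479 -0.339] j7 0.267 e7 -1.010 op 0.0491 g 30.0
t t4.67 p [ 0.524 -0.057  0.186] F [-3.112 -0.573  0.83 ] M [-0.103  0.54  -0.304] j7 0.172 e7 -0.912 op 0.0493 g 30.0
```

Run:
```python
from h import *
y=robot.get_state()["tool_rot"][:,1];print("closing yaw",np.arctan2(y[1],y[0]))
a=robot.grab_frame("top")[150:240,270:370]
cv2.imwrite("pics/t1.png",cv2.resize(a,None,fx=6,fy=6,interpolation=cv2.INTER_CUBIC)[:,:,::-1])
```

```text
closing yaw 0.3259463172762504
```

View pics/t1.png

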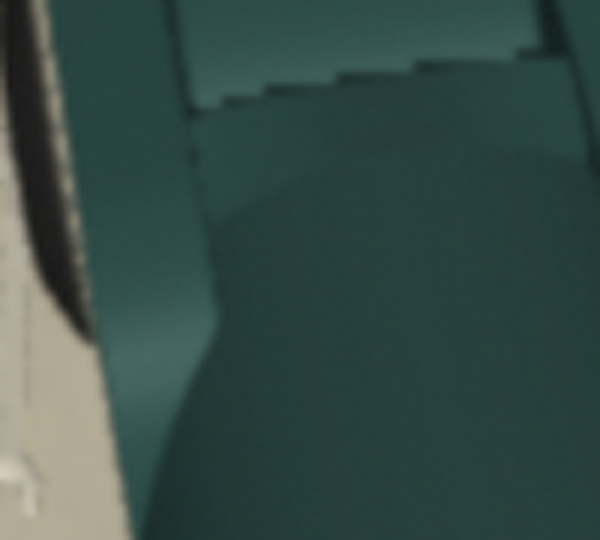

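The arm hides the ring in this view. The closing yaw went from 0.52 to 0.326, which is clockwise as intended, so I'll continue the turn, back off and look.

Run:
```python
from h import *
yaw=lambda:np.arctan2(*robot.get_state()["tool_rot"][1::-1,1])
for k in range(4):
    turn(-.195);show()
robot.pause(.2);show("rest");print("yaw",yaw())
robot.gripper_to(.09);show("open");robot.move_linear([*C,.29],velocity=.15)
robot.move_ptp([.38,-.40,.30],Rd(-.4));show("aside")
a=robot.grab_frame("top");cv2.imwrite("pics/top1.png",a[:,:,::-1])
cv2.imwrite("pics/c2.png",cv2.resize(a[165:225,285:355],None,fx=9,fy=9,interpolation=cv2.INTER_CUBIC)[:,:,::-1])
```

```text
t5.03 p [ 0.524 -0.057  0.186] F [-5.015 -1.259  4.218] M [-0.17   0.879 -0.3  ] j7 -0.017 e7 -1.157 op 0.0491 g 30.0
 t5.34 p [ 0.524 -0.057  0.186] F [-4.583 -0.464  4.642] M [-0.086  1.162 -0.296] j7 -0.204 e7 -0.842 op 0.0491 g 30.0
 t5.65 p [ 0.524 -0.057  0.186] F [-5.106  0.01   5.477] M [-0.12   1.071 -0.313] j7 -0.393 e7 -0.609 op 0.0494 g 30.0
 t5.96 p [ 0.523 -0.057  0.186] F [-6.262 -0.418  5.594] M [-0.112  1.203 -0.31 ] j7 -0.581 e7 -0.612 op 0.0492 g 30.0
rest t6.16 p [ 0.523 -0.057  0.186] F [-5.457  0.035  4.345] M [-0.114  1.124 -0.345] j7 -0.580 e7 0.331 op 0.0495 g 30.0
yaw -0.4260817950915864
open t6.95 p [ 0.524 -0.057  0.186] F [-0.249  0.472 -0.415] M [-0.042 -0.051  0.007] j7 -0.587 e7 0.009 op 0.0902 g 0.0
aside t9.18 p [ 0.381 -0.399  0.3  ] F [-0.266  0.351  1.73 ] M [-0.051 -0.061 -0.002] j7 0.247 e7 0.054 op 0.0902 g 0.0
```

View pics/c2.png

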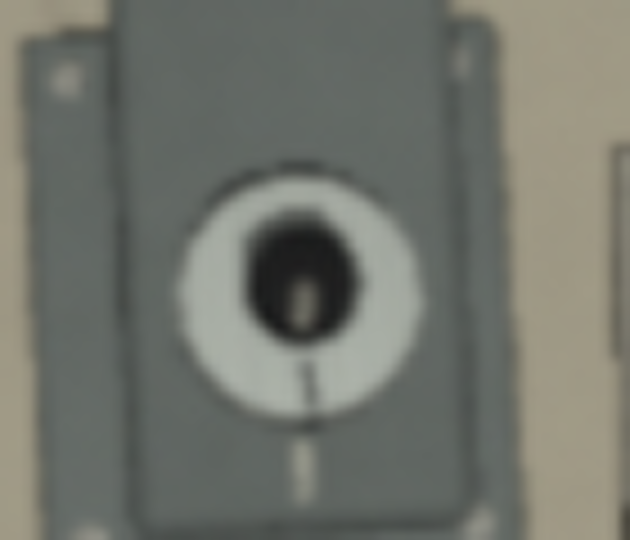

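The pointer now runs from crop pixel (305,365) to (312,415), with the ring centre at (300,297) and the index at (303,440–500). It is just short of the line, so I'll quantify the gap.

Run:
```python
from h import *
P=lambda x,y,z:unproj("top",((x-4)/9+285,(y-4)/9+165),z)
ang=lambda a,b:np.arctan2(*(b-a)[1::-1])
# refine with image code: darkness centroid of pointer per row on ring, brightness centroid of index
a=cv2.cvtColor(cv2.imread("pics/top1.png"),cv2.COLOR_BGR2GRAY).astype(float)
def cen(r,c0,c1,s):
    w=s*(a[r,c0:c1]-np.median(a[r,c0:c1]));w=np.clip(w-8,0,None);return (w*np.arange(c0,c1)).sum()/w.sum() if w.sum()>8 else np.nan
pp=[(cen(r,315,324,-1),r) for r in range(206,211)];ii=[(cen(r,314,323,1),r) for r in range(214,221)]
print(pp,ii)
g=a[180:215,300:337]
m=((g>135)*1).astype(np.uint8);k=max(cv2.findContours(m,0,1)[0],key=cv2.contourArea);print("ell",cv2.fitEllipse(k))
e=cv2.fitEllipse(k)[0];c=unproj("top",(e[0]+300,e[1]+180),.192);print(c,"eye c",P(300,297,.192))
pw=[unproj("top",p,.192) for p in pp if p[0]==p[0]];iw=[unproj("top",p,.16) for p in ii if p[0]==p[0]]
print("ptr",[round(ang(c,p),3) for p in pw],ang(pw[0],pw[-1]));print("idx",[round(ang(c,p),3) for p in iw])
print("knob top",P(303,275,.221),ang(P(304,285,.221),P(302,325,.221)))
```

```text
[(np.float64(318.6857142857143), 206), (np.float64(318.83870967741933), 207), (np.float64(319.07142857142856), 208), (np.float64(319.2083333333333), 209), (np.float64(321.7916666666667), 210)] [(np.float64(318.1025641025641), 214), (np.float64(318.1475409836066), 215), (np.float64(318.1666666666667), 216), (np.float64(318.2068965517241), 217), (np.float64(318.3333333333333), 218), (np.float64(318.325), 219), (np.float64(318.2857142857143), 220)]
ell ((17.8584041595459, 17.172954559326172), (24.368844985961914, 25.834346771240234), 88.01627349853516)
[ 0.525 -0.057  0.192] eye c [ 0.524 -0.057  0.192]
ptr [np.float64(-3.062), np.float64(-3.056), np.float64(-3.044), np.float64(-3.042), np.float64(-2.859)] -2.495643285257432
idx [np.float64(-3.1), np.float64(-3.1), np.float64(-3.102), np.float64(-3.103), np.float64(-3.099), np.float64(-3.102), np.float64(-3.107)]
knob top [ 0.525 -0.057  0.221] 3.078425980286626
```

The ring reads about -0.06 to -0.1. One small correction, then re-measure.

```bash
cat >> h.py <<'E'
def measure(fn):
    ang=lambda a,b:np.arctan2(*(b-a)[1::-1])
    im=robot.grab_frame("top");cv2.imwrite(fn,im[:,:,::-1]);a=cv2.cvtColor(im,cv2.COLOR_RGB2GRAY).astype(float)
    def cen(r,c0,c1,s):
        w=s*(a[r,c0:c1]-np.median(a[r,c0:c1]));w=np.clip(w-8,0,None);return (w*np.arange(c0,c1)).sum()/max(w.sum(),1e-9)
    c=unproj("top",(317.86,197.17),.192)
    pp=[(cen(r,315,324,-1),r) for r in range(206,210)];ii=[(cen(r,314,323,1),r) for r in range(214,221)]
    print(np.array(pp)[:,0]);p=np.mean([ang(c,unproj("top",q,.192))%(2*np.pi) for q in pp]);i=np.mean([ang(c,unproj("top",q,.16))%(2*np.pi) for q in ii])
    print("ptr",p-2*np.pi,"idx",i-2*np.pi,"ring",i-p)
E
python3 - <<'E'
from h import *
robot.move_ptp([*C,.28],Rd(-.35));robot.move_linear([*C,.186],velocity=.15)
robot.gripper_to(.045);show("grip");turn(-.09);show("t");robot.pause(.1)
robot.gripper_to(.09);show("open");robot.move_linear([*C,.29],velocity=.15)
robot.move_ptp([.38,-.40,.30],Rd(-.4));show("aside")
measure("pics/top2.png")
E
```

```text
grip t12.11 p [ 0.524 -0.057  0.186] F [-5.699  1.607  5.324] M [ 0.272  1.463 -0.056] j7 -0.558 e7 0.052 op 0.0491 g 30.0
t t12.36 p [ 0.524 -0.057  0.186] F [-2.008  0.377  1.914] M [ 0.185  0.393 -0.323] j7 -0.646 e7 -0.862 op 0.0491 g 30.0
open t13.24 p [ 0.524 -0.057  0.186] F [ 0.113  0.273 -0.004] M [-0.003 -0.004  0.001] j7 -0.648 e7 0.002 op 0.0901 g 0.0
aside t15.47 p [ 0.381 -0.399  0.3  ] F [ 0.137 -0.488  0.808] M [-0.033 -0.096 -0.046] j7 0.194 e7 0.054 op 0.0896 g 0.0
[318.123 318.105 318.105 318.134]
ptr -3.130041489675468 idx -3.102271345450528 ring 0.02777014422493984
```

The ring is at about +0.03. Now the fine knob: grip it, free-run about 0.6 rad, and log the torque.

```bash
cat >> h.py <<'E'
def yaw(): return np.arctan2(*robot.get_state()["tool_rot"][1::-1,1])
def step(d):
    turn(d);m=[]
    for k in range(6):
        s=robot.get_state();m.append(s["moment"][2]);robot.pause(.04)
    print("t%.2f yaw %.3f M0 %.3f late %.3f sd %.3f F"%(s["time"],yaw(),m[0],np.mean(m[2:]),np.std(m[2:])),s["force"],"op %.4f e7 %.3f z %.4f"%(s["opening"],s["effort"][6],s["ee_pos"][2]))
    return np.mean(m[2:])
E
python3 - <<'E'
from h import *
K=np.array([.5243,-.0572])
robot.move_ptp([*K,.30],Rd(1.25));robot.move_linear([*K,.216],velocity=.12);show("down")
robot.gripper_to(.018);show("grip");print(yaw())
for k in range(6): step(-.1)
E
```

```text
down t17.77 p [ 0.525 -0.057  0.217] F [0.682 0.153 0.055] M [ 0.029 -0.136 -0.013] j7 0.920 e7 -0.036 op 0.0904 g 0.0
grip t18.84 p [ 0.524 -0.057  0.216] F [-0.324  0.632  0.06 ] M [ 0.293 -0.254 -0.018] j7 0.920 e7 0.004 op 0.0202 g 30.0
1.250188316480164
t19.30 yaw 1.152 M0 -0.017 late -0.036 sd 0.036 F [-0.22   0.657  0.453] op 0.0204 e7 0.049 z 0.2160
t19.80 yaw 1.053 M0 0.006 late -0.002 sd 0.042 F [-1.096 -0.575  0.527] op 0.0199 e7 0.054 z 0.2160
t20.30 yaw 0.955 M0 0.023 late -0.033 sd 0.041 F [-0.248 -0.338  0.273] op 0.0205 e7 0.054 z 0.2160
t20.80 yaw 0.856 M0 -0.003 late 0.019 sd 0.020 F [-0.906 -0.27   0.952] op 0.0204 e7 0.054 z 0.2160
t21.30 yaw 0.758 M0 0.006 late 0.016 sd 0.040 F [-1.571 -0.89   1.735] op 0.0203 e7 0.053 z 0.2160
t21.80 yaw 0.659 M0 0.009 late 0.030 sd 0.030 F [-2.147 -0.176  1.988] op 0.0206 e7 0.053 z 0.2160
```

The torque is near zero, so the knob may be slipping. I'll look from the side.

Run:
```python
from h import *
a=robot.grab_frame("side");cv2.imwrite("pics/s2.png",cv2.resize(a[120:225,260:390],None,fx=5,fy=5,interpolation=cv2.INTER_CUBIC)[:,:,::-1])
show()
```

```text
t21.89 p [ 0.524 -0.057  0.216] F [-1.639 -1.135  2.053] M [-0.276  0.375  0.058] j7 0.329 e7 0.033 op 0.0203 g 30.0
```

View pics/s2.png

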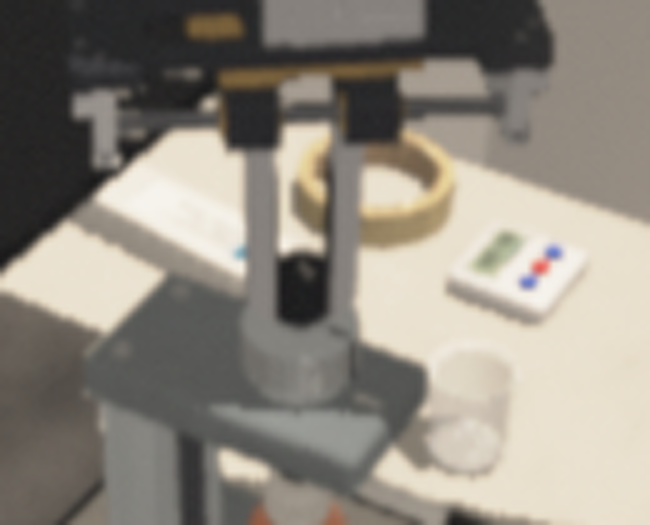

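The fingers straddle the knob properly, with the knob between them at crop (300,290). I'll compare the knob's white line with the first picture numerically.

Run:
```python
from h import *
c=robot.camera_info("side")
def pr(p):return cv2.projectPoints(np.array([p],float),c["rvec"],c["tvec"],np.array([[c["fx"],0,c["cx"]],[0,c["fy"],c["cy"]],[0,0,1]]),None)[0].ravel()
g0=cv2.cvtColor(cv2.imread("pics/side0.png"),6);g1=cv2.cvtColor(robot.grab_frame("side"),7)
for g,z,n in((g0,.229,"start"),(g1,.221,"now")):
    u=pr([.524,-.057,z]);print(n,"centre",u,"front line tip",pr([.514,-.057,z]),"right(-y)",pr([.524,-.067,z]),"back",pr([.534,-.057,z]),"left",pr([.524,-.047,z]))
    r,k=int(u[1]),int(u[0]);print("rows",r-5,"cols",k-8);print(g[r-5:r+6,k-8:k+9])
```

```text
start centre [320.212 167.952] front line tip [324.444 169.547] right(-y) [322.755 165.464] back [316.021 166.372] left [317.627 170.48 ]
rows 162 cols 312
[[222 222 222 222 221 210 164 124 108 108 108 111 113 121 132 146 156]
 [223 221 222 222 222 217 194 152 119 108 109 109 110 113 114 120 125]
 [227 224 223 222 223 221 214 191 151 119 109 109 109 110 112 112 114]
 [230 229 226 224 221 216 212 203 174 130 109 108 110 111 113 113 115]
 [218 225 230 227 214 183 170 159 142 110  95 101 110 113 113 114 116]
 [179 208 227 222 181 126 104  93  86  75  70  87 110 123 134 130 123]
 [178 214 224 193 130  76  56  54  62  75  65  69  96 140 179 175 157]
 [220 229 221 153  79  48  43  50  78 108  96  92  93 140 202 211 202]
 [235 234 210 123  53  44  43  47  71  96 110 130 116 138 207 220 219]
 [238 233 201 110  43  39  41  43  51  65  87 109  98 138 212 224 223]
 [238 233 197 108  39  35  37  39  41  42  53  62  71 142 221 231 227]]
now centre [320.158 171.095] front line tip [324.362 172.695] right(-y) [322.686 168.598] back [315.994 169.51 ] left [317.59  173.632]
rows 166 cols 312
[[130 129 127 157 219 228 227 225 219 198 162 139 110  71  86 121 131]
 [130 131 129 163 226 233 230 228 225 220 208 193 152  92  90 122 130]
 [130 130 129 168 230 237 232 226 222 220 219 214 174 101  94 122 131]
 [130 131 128 163 224 228 206 191 184 184 196 202 168 101  93 123 131]
 [130 130 125 135 179 171 134 117 113 117 132 146 132  88  93 123 130]
 [130 129 119  99 104  90  65  58  59  58  66  79  83  68  94 123 131]
 [131 129 116  75  51  39  34  45  60  50  36  38  44  57  93 123 130]
 [131 130 116  71  34  30  31  48  68  65  49  34  34  53  93 123 129]
 [130 129 116  71  33  31  30  40  60  72  61  41  32  58  94 122 130]
 [131 129 116  71  35  31  31  33  45  59  53  38  35  61  99 124 130]
 [130 129 117  70  35  29  32  32  35  41  38  30  34  63 103 126 131]]
```

The white line has moved from the front towards the left by about 0.6 rad, so the knob does turn with the grip, and the free-running drag has relaxed by the time I read it. Pad force should therefore show directly in the at-rest reading. I'll step on with averaged readings.

```bash
cat >> h.py <<'E'
def rd(n=16,dt=.02):
    m=[];e=[]
    for k in range(n):
        s=robot.get_state();m.append(s["moment"][2]);e.append(s["effort"][6]);robot.pause(dt)
    return np.mean(m),np.std(m)/n**.5,np.mean(e),s
E
python3 - <<'E'
from h import *
print([round(robot.get_state()["moment"][2],3) for k in range(4)])
B=[]
for k in range(8):
    turn(-.06);m0=robot.get_state()["moment"][2];m,se,e,s=rd()
    print("t%.2f yaw %.3f m0 %.3f M %.3f±%.3f e %.4f Mxy"%(s["time"],yaw(),m0,m,se,e),s["moment"][:2],s["force"])
    B.append(m)
    if k>2 and abs(m-np.median(B))>.05: print("stop");break
E
```

```text
[np.float64(0.022), np.float64(0.022), np.float64(0.022), np.float64(0.022)]
t22.44 yaw 0.600 m0 0.066 M 0.062±0.008 e -0.1863 Mxy [-0.396  0.496] [-2.3   -1.192  1.613]
t22.96 yaw 0.540 m0 0.038 M 0.055±0.007 e -0.1874 Mxy [-0.389  0.579] [-2.034 -2.05   2.705]
t23.48 yaw 0.481 m0 0.051 M 0.062±0.009 e -0.1879 Mxy [-0.44   0.609] [-3.195 -2.217  3.021]
t23.99 yaw 0.422 m0 0.057 M 0.054±0.007 e -0.1881 Mxy [-0.457  0.702] [-3.378 -1.648  3.71 ]
t24.51 yaw 0.363 m0 0.020 M 0.061±0.008 e -0.1886 Mxy [-0.451  0.852] [-3.998 -2.228  3.105]
t25.02 yaw 0.304 m0 0.052 M 0.055±0.007 e -0.1884 Mxy [-0.55  0.91] [-3.617 -2.104  3.921]
t25.54 yaw 0.245 m0 0.067 M 0.070±0.008 e -0.1883 Mxy [-0.515  0.87 ] [-4.387 -1.443  4.469]
t26.06 yaw 0.185 m0 -0.007 M 0.054±0.010 e -0.1884 Mxy [-0.504  0.993] [-3.979 -2.078  3.75 ]
```

The 0.06 rad steps give a steady baseline (M≈0.058, e7≈-0.188). I'll continue and stop when it rises.

Run:
```python
from h import *
for k in range(18):
    turn(-.06);m,se,e,s=rd()
    print("t%.2f yaw %.3f M %.3f±%.3f e %.4f Mxy"%(s["time"],yaw(),m,se,e),s["moment"][:2],s["force"])
    if e<-.188-.03 or m>.105 or e>-.15: print("stop");break
```

```text
t26.57 yaw 0.126 M 0.067±0.007 e -0.1889 Mxy [-0.504  1.06 ] [-4.456 -2.14   4.454]
t27.09 yaw 0.067 M 0.052±0.010 e -0.1886 Mxy [-0.457  1.125] [-5.15  -1.397  4.487]
t27.61 yaw 0.008 M 0.041±0.006 e -0.1522 Mxy [-0.503  1.113] [-4.513 -1.831  5.06 ]
t28.12 yaw -0.050 M 0.054±0.006 e -0.1493 Mxy [-0.502  1.183] [-4.768 -2.252  4.311]
stop
```

Run:
```python
from h import *
m,se,e,s=rd(30);print("rest M %.3f±%.3f e %.4f"%(m,se,e))
turn(-.06);m0=robot.get_state()["moment"][2];m,se,e,s=rd(40)
print("t%.2f yaw %.3f m0 %.3f M %.3f±%.3f e %.4f Mxy"%(s["time"],yaw(),m0,m,se,e),s["moment"][:2],s["force"])
```

```text
rest M 0.046±0.005 e -0.0549
t29.54 yaw -0.109 m0 0.045 M 0.055±0.005 e -0.0927 Mxy [-0.557  1.184] [-5.252 -2.376  5.117]
```

Run:
```python
from h import *
g=robot.grab_frame("side");cv2.imwrite("pics/side3.png",g[:,:,::-1]);g1=cv2.cvtColor(g,7);print(g1[168:179,314:328])
a=cv2.imread("pics/side0.png");b=g[:,:,::-1]
f=lambda i:cv2.resize(i[195:255,295:345],None,fx=8,fy=8,interpolation=cv2.INTER_CUBIC)
cv2.imwrite("pics/v8.png",np.hstack([f(a),f(b)]))
```

```text
[[ 51  36  38  67 142 213 221 204 145 125 128 128 126 125]
 [ 49  36  36  54 114 173 180 165 129 125 128 127 126 125]
 [ 50  35  35  38  70 105 112 110 111 123 128 129 127 126]
 [ 50  32  30  31  38  54  58  72 104 124 127 128 128 125]
 [ 50  33  29  33  42  55  52  66 103 123 127 129 127 125]
 [ 48  34  32  37  59  77  62  66 103 123 128 128 128 125]
 [ 49  31  33  44  67  76  57  67 105 124 128 128 128 125]
 [ 49  33  30  41  59  57  44  71 112 126 128 128 127 125]
 [ 51  30  30  35  41  38  38  72 115 128 129 128 126 124]
 [ 50  32  29  31  33  32  38  74 117 127 127 128 126 124]
 [ 49  31  30  29  29  32  38  73 117 128 127 127 126 125]]
```

View pics/v8.png

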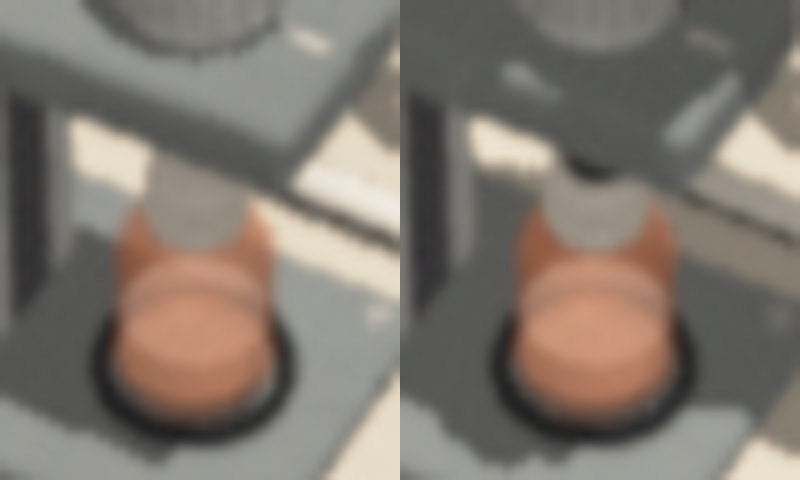

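The picture shows the dark pad at crop (590,165), its lower edge near row 181, which puts it at or just above the cap. I'll compute the pad height.

Run:
```python
from h import *
c=robot.camera_info("side");Km=np.array([[c["fx"],0,c["cx"]],[0,c["fy"],c["cy"]],[0,0,1]])
t=np.linspace(0,2*np.pi,73)
def low(r,z):
    p=cv2.projectPoints(np.c_[.5243+r*np.cos(t),-.0572+r*np.sin(t),0*t+z],c["rvec"],c["tvec"],Km,None)[0][:,0];return p[p[:,1].argmax()],p[p[:,1].argmin()]
for z in(.100,.102,.104,.106): print(z,"pad low edge",low(.0095,z))
for n,r,z in(("ring bottom",.025,.168),("nest lip",.029,.022),("cap top",.0125,.1),("cap top",.015,.1),("bottle base",.024,.014)):print(n,low(r,z))
g0=cv2.imread("pics/side0.png");g=cv2.imread("pics/side3.png")
print("start");print(g0[211:228,315:323].mean(2).astype(int));print("now");print(g[211:228,315:323].mean(2).astype(int))
```

```text
0.1 pad low edge (array([319.248, 216.936]), array([319.459, 211.1  ]))
0.102 pad low edge (array([319.259, 216.287]), array([319.47 , 210.453]))
0.104 pad low edge (array([319.27 , 215.636]), array([319.481, 209.804]))
0.106 pad low edge (array([319.281, 214.983]), array([319.492, 209.153]))
ring bottom (array([319.457, 198.571]), array([320.025, 183.424]))
nest lip (array([318.628, 247.039]), array([319.257, 229.082]))
cap top (array([319.214, 217.875]), array([319.492, 210.196]))
cap top (array([319.186, 218.661]), array([319.519, 209.445]))
bottle base (array([318.647, 247.726]), array([319.165, 232.862]))
start
[[ 84  83  85  86  87  89  91  94]
 [ 82  84  83  83  86  86  86  86]
 [ 94  89  86  84  84  85  85  85]
 [119 111  99  91  85  84  83  84]
 [134 130 123 111  99  94  90  86]
 [139 138 135 131 125 120 111  99]
 [140 140 139 138 137 135 131 124]
 [142 142 140 141 142 140 140 138]
 [140 142 142 143 144 144 144 143]
 [139 141 142 144 145 145 144 142]
 [139 139 140 140 141 142 142 138]
 [138 138 139 137 138 139 139 138]
 [137 139 139 138 138 138 138 139]
 [135 138 139 141 142 142 141 138]
 [129 134 137 141 142 142 139 134]
 [126 131 137 140 141 140 136 130]
 [129 139 145 151 151 148 144 138]]
now
[[ 84  85  86  85  85  86  86  86]
 [ 84  84  85  85  83  85  85  85]
 [ 87  81  84  85  87  84  85  85]
 [ 93  72  73  78  83  84  83  85]
 [102  66  55  63  71  78  80  82]
 [121  87  58  51  54  62  72  84]
 [138 121  95  80  74  79  94 107]
 [145 140 130 124 122 124 128 135]
 [146 146 145 145 144 145 145 147]
 [144 144 147 148 149 149 148 146]
 [142 143 145 145 145 146 145 144]
 [143 142 143 142 142 142 143 143]
 [141 144 142 142 143 143 143 143]
 [135 141 143 146 146 148 144 141]
 [123 135 138 143 145 144 140 131]
 [115 124 130 135 136 135 130 120]
 [124 130 137 143 144 140 134 127]]
```

The knob follows and the pad is probably still just clear of the cap. I'll step on, tracking the pad's edge in the image as well.

```bash
cat >> h.py <<'E'
def edge():
    g=robot.grab_frame("side").mean(2);o=[]
    for c in(317,318,319,320):
        v=g[214:222,c];k=np.where((v[:-1]<105)&(v[1:]>=105))[0][-1];o.append(214+k+(105-v[k])/(v[k+1]-v[k]))
    return np.mean(o)
E
python3 - <<'E'
from h import *
for k in range(6):
    turn(-.06);m,se,e,s=rd(20)
    print("t%.2f yaw %.3f M %.3f±%.3f e %.4f edge %.2f Mxy"%(s["time"],yaw(),m,se,e,edge()),s["moment"][:2],s["force"])
    if abs(m-.055)>.03: print("stop");break
E
```

```text
t30.18 yaw -0.168 M 0.075±0.005 e -0.1429 edge 217.52 Mxy [-0.48   1.269] [-4.867 -2.397  4.526]
t30.81 yaw -0.226 M 0.096±0.007 e -0.1633 edge 217.52 Mxy [-0.497  1.261] [-5.427 -2.016  5.4  ]
stop
```

The torque is now rising by 0.02 per step, as predicted for pad contact, so the force is about 7 N. One more step should give about 11 N.

Run:
```python
from h import *
import cv2 as c
m,se,e,s=rd(25);print("M %.3f±%.3f e %.3f"%(m,se,e))
turn(-.06);m,se,e,s=rd(20)
print("t%.2f yaw %.3f M %.3f±%.3f e %.4f edge %.2f"%(s["time"],yaw(),m,se,e,edge()))
m,se,e,s=rd(40);print("M %.3f±%.3f e %.3f"%(m,se,e))
```

```text
M 0.098±0.006 e -0.088
t31.86 yaw -0.285 M 0.108±0.005 e -0.1845 edge 217.53
M 0.099±0.004 e -0.109
```

Run:
```python
from h import *
turn(-.04);m,se,e,s=rd(50)
print("t%.2f yaw %.3f M %.3f±%.3f e %.4f edge %.2f"%(s["time"],yaw(),m,se,e,edge()))
```

```text
t33.66 yaw -0.323 M 0.151±0.005 e -0.1698 edge 217.52
```

The estimate is about 11–13 N, from both the angle past contact and the torque. I'll let go, back off and check the ring.

Run:
```python
from h import *
robot.gripper_to(.07);show("open");robot.move_linear([*C,.30],velocity=.12)
robot.move_ptp([.38,-.40,.30],Rd(-.4));show("aside")
measure("pics/top4.png")
g=robot.grab_frame("top");s=robot.grab_frame("side")
f=lambda i,x,y,k:cv2.resize(i[y:y+75,x:x+75],(400,400),interpolation=cv2.INTER_CUBIC)
cv2.imwrite("pics/v9.png",np.hstack([f(g,281,160,0),f(s,282,185,0)])[:,:,::-1])
```

```text
open t34.62 p [ 0.524 -0.057  0.216] F [-0.596  0.391  0.376] M [-0.043 -0.007 -0.013] j7 -0.654 e7 0.001 op 0.0696 g 0.0
aside t36.87 p [ 0.381 -0.399  0.3  ] F [ 0.398  0.476 -0.248] M [-0.009  0.     0.043] j7 -0.003 e7 0.040 op 0.0700 g 0.0
[318.108 318.105 318.105 318.121]
ptr -3.1307435236750685 idx -3.1022220428659364 ring 0.028521480809132083
```

View pics/v9.png

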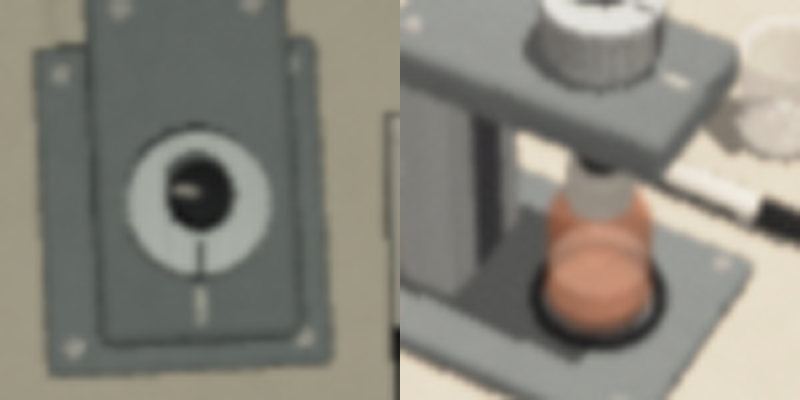

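The ring is at +0.03, the knob line has turned about 1.6 rad, and the bottle is upright in its nest. One quick offline check of contact: the pad edge in the picture from before contact.

Run:
```python
from h import *
g=cv2.imread("pics/side3.png").mean(2);o=[]
for c in(317,318,319,320):
    v=g[214:222,c];k=np.where((v[:-1]<105)&(v[1:]>=105))[0][-1];o.append(214+k+(105-v[k])/(v[k+1]-v[k]))
print(np.mean(o))
```

```text
217.50969123668946
```

Run:
```python
from h import *
def ed(g,r0):
    o=[]
    for c in(0,1,2,3):
        v=g[:,c];k=np.where((v[:-1]<105)&(v[1:]>=105))[0];o.append(r0+k[-1]+(105-v[k[-1]])/(v[k[-1]+1]-v[k[-1]]) if len(k) else np.nan)
    return np.round(o,2)
a=cv2.imread("pics/s2.png").mean(2)[2::5,2::5]   # rows 120.., cols 260..
print(a[90:102,55:63].astype(int));print("s2",ed(a[92:101,57:61],212))
g=cv2.imread("pics/side3.png").mean(2);print("s3",ed(g[212:221,317:321],212))
print(g[210:222,315:323].astype(int))
```

```text
[[ 89  90  91  93  99 100 102 112]
 [ 86  87  88  89  90  92  93  96]
 [ 86  86  87  88  88  89  90  90]
 [ 95  85  83  84  86  87  88  88]
 [117  89  76  79  83  85  86  87]
 [132 107  85  79  79  85  90  88]
 [141 131 119 106  98 102 110 103]
 [144 142 138 133 128 129 132 128]
 [146 145 145 144 143 143 143 143]
 [145 146 148 148 148 149 148 147]
 [144 146 148 148 149 150 148 147]
 [143 143 145 144 146 146 145 143]]
s2 [215.58 215.96 216.21 216.1 ]
s3 [217.28 217.56 217.64 217.57]
[[ 86  86  85  86  85  87  87  88]
 [ 84  85  86  85  85  86  86  86]
 [ 84  84  85  85  83  85  85  85]
 [ 87  81  84  85  87  84  85  85]
 [ 93  72  73  78  83  84  83  85]
 [102  66  55  63  71  78  80  82]
 [121  87  58  51  54  62  72  84]
 [138 121  95  80  74  79  94 107]
 [145 140 130 124 122 124 128 135]
 [146 146 145 145 144 145 145 147]
 [144 144 147 148 149 149 148 146]
 [142 143 145 145 145 146 145 144]]
```

The pad moved 1.56 px after the first picture at 1.95 px/rad, which puts contact at yaw ≈ -0.12, the same as the torque onset. That makes the force about 12–13 N, so I'll hand in.

```bash
python3 -c "
from rig import robot
print(robot.sign_off())"
```

```text
the job is handed in; nothing more can be done
None
```

I handed the job in: the ring is at its line (about +0.03 rad) and the bottle stands upright in its nest; the pad force is an estimate, roughly 12 N (8 to 16 N from torque and contact angle), and I did not re-check it after letting go.

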